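Find the socket that fits the vise's hold-down nut

TASK

Find out which of the three sockets on the rail fits the hex nut beside the green vise by trying them on it: the right one goes all the way down over the nut until its rim rests on the washer, the wrong ones stop well short of it. Stand every socket that does not fit upright over a free post of the rail again, leave the other things on the bench where they are, and finish with the right socket fully down on the nut, upright; the job ends there with the gripper still holding it, not letting go.

Things in the scene. Friction and masses are not known exactly. Their poses are not given: they have to be found in the camera images.
- socket_a: one of three loose sockets, mouth down, outside all alike: dark round body 52 mm across, 64 mm high, topped by a bright square drive adapter 25 x 25 x 42 mm; 0.35 kg. Origin: centre of the open lower rim, z up; the adapter's faces look along x and y; the hex bore has flats facing +x and -x. Bore, by socket: 26.4, 32.4 or 38.4 mm across flats, 50, 38 or 26 mm deep.
- socket_b: one of three loose sockets, mouth down, outside all alike: dark round body 52 mm across, 64 mm high, topped by a bright square drive adapter 25 x 25 x 42 mm; 0.35 kg. Origin: centre of the open lower rim, z up; the adapter's faces look along x and y; the hex bore has flats facing +x and -x. Bore, by socket: 26.4, 32.4 or 38.4 mm across flats, 50, 38 or 26 mm deep.
- socket_c: one of three loose sockets, mouth down, outside all alike: dark round body 52 mm across, 64 mm high, topped by a bright square drive adapter 25 x 25 x 42 mm; 0.35 kg. Origin: centre of the open lower rim, z up; the adapter's faces look along x and y; the hex bore has flats facing +x and -x. Bore, by socket: 26.4, 32.4 or 38.4 mm across flats, 50, 38 or 26 mm deep.
- seat (a point): point on top of the bright washer (62 mm across) at the nut's centre, 18 mm above the bench; axes as the vise's. The right socket rests here with its rim on the washer, 1.2 mm room at each flat of the nut. A bore too small stops on the nut's top; one too large is too shallow and stops on the stud's tip, rim 10 mm or more above the washer.
- vise: fixed green vise on a base plate 130 x 290 x 14 mm; origin under the plate's centre, z up. Nut at y = +75 mm, flats facing +x and -x, top edge chamfered 3 mm; it is one of three: 24, 30 or 36 mm across flats, 13, 16 or 18 mm high, stud tip 48, 36 or 24 mm above the washer. The vise proper, 98 mm high, fills y from -12 to -190 mm.
- rail: fixed socket rail: a dark wooden bar 36 mm wide and 270 mm long, top 40 mm above the bench, on a thin foot plate 75 x 290 mm, with three brass posts in a row along its y. Origin: centre of the underside, z up.
- post0 (a point): foot of one of the rail's three brass posts (14 mm thick, 20 mm high), on the bar's top face; a socket stands over it with its origin at about this point. The posts are 90 mm apart.
- post1 (a point): foot of one of the rail's three brass posts (14 mm thick, 20 mm high), on the bar's top face; a socket stands over it with its origin at about this point. The posts are 90 mm apart.
- post2 (a point): foot of one of the rail's three brass posts (14 mm thick, 20 mm high), on the bar's top face; a socket stands over it with its origin at about this point. The posts are 90 mm apart.
- grease_tin: bystander: blue tin, 64 mm across, 70 mm high; origin under its centre.
- wrench: bystander: steel wrench lying flat beyond the rail; origin near its middle, its length along its x.
- hammer: bystander: hammer lying flat beyond the vise; origin near its middle, its length along its x.

How it is judged:
By the outcome, as a careful person would: the job done as asked, in the order asked, and still so for the second after the job is handed in, while the arm keeps its last pose, push and grip.
It also fails if it takes over 72 s, if anything falls off the work surface, if the arm or the gripper's body presses on something with over 40 N, if the wrist force passes 120 N, or if a joint passes its speed limit or range.

ROBOT

A 6-joint arm with a two-finger parallel gripper is mounted at the origin on the work surface. World frame = base frame: x ahead of the robot, y to its left, z up, the work surface at z = 0. Lengths are in m, angles in rad, forces in N, time in s.
With the tool pointing down it reaches from about 0.375 to 0.9 m from the base axis. Payload 3.1 kg.
Tool frame: the origin (TCP) lies between the finger pads; the fingertips stand manip.finger_overhang ahead of it and the grasp point (between the pads) lies 5 mm behind it (manip.finger_overhang is the distance from the TCP to the fingertips, in m); z points along the fingers, y is the line along which they close (so a half turn about z gives the same grasp; the last joint's range is limited). The gripper opens to 85 mm and grips with 20 to 120 N. Pads are 22 mm wide; open, the fingers measure 114 mm over their backs; the gripper's body (76 mm by 85 mm) begins 54 mm behind the grasp point. The pads swing forward as they close: fully open they stand 13 mm farther back than shut.
Start: joints at [-1.288, 0.527, 1.433, -0, 1.181, -0.178], TCP at [0.278, -0.56, 0.245] pointing down, gripper open.
Joint ranges: [-3.08, 3.08], [-0.75, 2.2], [0.22, 2.44], [-1.43, 4.57], [0, 2.65], [-2.85, 2.85]. Speed limits (rad/s): [2.79, 2.79, 3.14, 3.14, 3.14, 3.14].

INTERFACE

Orientations are given as a unit quaternion [x, y, z, w].
In Python, from station import manip gives the robot as it stands.
- The arm moves only by the tool drive_tool, never from a script. Its argument "plan" is a list of rows, each a list of 7 numbers: the shift along the tool's x, y, z in m, then the turn, a rotation vector about the tool's x, y, z in degrees, then the opening, from -1 (shut) to 1 (fully open). In form: [[x, y, z, wx, wy, wz, gripper], ...]. A call has 1 to 10 rows; each row shifts and turns the commanded pose from where the row before left it, along the tool's axes as they then stand; what a row does not reach is not made up. A row lasts 1/10 s, in which the tool goes at most 50 mm and 8.59 degrees, less where a joint would pass 70% of its speed; a pose out of reach is approached as far as the arm can. A call is refused whole if a number of a shift passes 0.05 or a number of a turn 8.59, either way. A call with a gripper value outside its range is refused whole. The fingers move at their own pace and stop on an object; "newtons" is the grip in N (left out, the last holds). Time passes only in rows, so rows that do not move let the fingers close. It gives the time, the measured TCP pose, the force, the opening and the grip force at its end, in the units of the state.
- manip.sense(): the state, without advancing time (a new reading comes with each control period).
- manip.snapshot(name): name is "scene" or "top"; returns a dict with "image" (420x560x3 uint8, red, green, blue), "z_map" (420x560 float32, m along the optical axis (not along the pixel's ray), 0 where there is no reading), "fov_y" (degrees; the focal length in pixels is half the picture's height over the tangent of half this angle, whatever the lens; pixels are square), "cx", "cy" (the principal point, pixels), "k1" (the pictures are not rectified: a ray, as slopes to the right and down, at radius r is drawn at 1 + k1 r^2 times it, then the intrinsics apply), "extrinsics" (4x4, takes a point from camera to world coordinates). Camera axes: x right, y up, looking along -z (the intrinsics and any distortion apply to the point x, -y, -z); pixel columns grow to the right and rows downward; lengths in m; the calibration is good to about 2 mm. A picture is of the moment at which its call begins.
- manip.sign_off(): hands the job in; it is judged then, once.
The state is a dict: "t": time; "q": joint angles; "qd": joint speeds; "tau": joint torques, N m; "tcp_pos": TCP position; "tool_rot": TCP orientation; "force": force on the tool from outside, world axes, zero at the start; "ft_torque": the same for the moment, N m; "finger_gap": opening from 0.0 (shut) to 1.0 (fully open); "gripper_force": force on a finger pad.
Only numpy, scipy, OpenCV 4.12 (cv2) and the standard library are available. Lean on these libraries where they do the work, as an engineer would, in place of code of your own. Each camera call takes 0.05 s, during which the arm holds its last target. There are 200 camera calls.

## Working session

There is one attempt and no reset: what is moved stays moved. The work goes in short steps, Python scripts to look and compute and a tool call to move; the robot and the scene stay as the last step left them, time stands still between calls to the robot, and variables do not carry over. Pictures are saved under pics/ and viewed, at most 10 in all, crops included, and the job is handed in when it is done.

Besides the shell and the picture viewer there is one more tool, called as name([rows], argument=value, ...), one row to a line, values as JSON. drive_tool: Moves the arm, as the interface text tells. Its arguments: {"type":"object","properties":{"plan":{"type":"array"},"newtons":{"type":"number"}},"required":["plan"]}

```bash
mkdir -p pics; cat > h.py <<'E'
import numpy as np,cv2
from station import manip
def snap(n,f=None):
    s=manip.snapshot(n)
    if f: cv2.imwrite('pics/'+f,s['image'][:,:,::-1])
    return s
def cloud(s):
    h,w=s['z_map'].shape
    f=h/2/np.tan(np.radians(s['fov_y'])/2)
    K=np.array([[f,0,s['cx']],[0,f,s['cy']],[0,0,1.]])
    uv=np.stack(np.meshgrid(np.arange(w),np.arange(h)),-1).reshape(-1,1,2).astype(float)
    r=cv2.undistortPoints(uv,K,np.array([s['k1'],0,0,0,0.]),).reshape(h,w,2)
    d=np.stack([r[...,0],-r[...,1],-np.ones((h,w))],-1)
    E=s['extrinsics']
    P=(d*s['z_map'][...,None])@E[:3,:3].T+E[:3,3]
    return P,d@E[:3,:3].T,E[:3,3]
E
python3 - <<'E'
from h import *
for n in('scene','top'):
    s=snap(n,n+'0.png'); print(n,s['fov_y'],s['k1'],s['extrinsics'].round(3).tolist(),(s['z_map']>0).mean())
    P,_,_=cloud(s); np.save(n+'P.npy',P)
st=manip.sense(); print(st,manip.finger_overhang)
E
```

```text
scene 56.16670703097557 -0.09976868642456177 [[0.078, -0.553, 0.83, 1.189], [0.997, 0.044, -0.064, 0.021], [-0.001, 0.832, 0.555, 0.419], [0.0, 0.0, 0.0, 1.0]] 0.9959268707482993
top 46.90889535260378 -0.15681497219921478 [[0.011, 0.973, -0.229, 0.417], [-1.0, 0.012, 0.004, 0.069], [0.007, 0.228, 0.974, 0.979], [0.0, 0.0, 0.0, 1.0]] 0.9959056122448979
{'t': 0.1, 'q': array([-1.28850029e+00,  5.28360143e-01,  1.43380944e+00,  9.29152166e-06,
        1.18139891e+00, -1.78485613e-01]), 'qd': array([ 0.00025784, -0.00351629, -0.00218965,  0.00039787, -0.00057107,
       -0.00069311]), 'tau': array([ 3.31608171e-04, -4.43303561e+01, -1.78586948e+01, -1.43071065e-04,
        3.89387555e-03, -6.27220729e-06]), 'tcp_pos': array([ 0.27776265, -0.55917958,  0.24442825]), 'tool_rot': array([ 9.73577150e-01,  2.28356205e-01, -4.69646669e-05, -9.86811105e-04]), 'force': array([ 0.22456082, -0.52778761,  0.80531183]), 'ft_torque': array([-0.04636387,  0.02611801, -0.03860212]), 'gripper_force': 0.0, 'finger_gap': 1.0017639816957373} 0.014
```

View pics/top0.png

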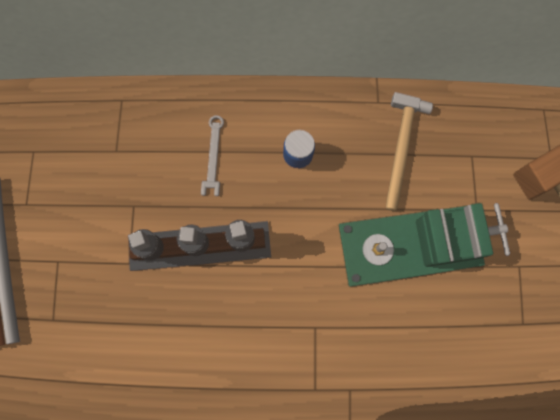

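View pics/scene0.png

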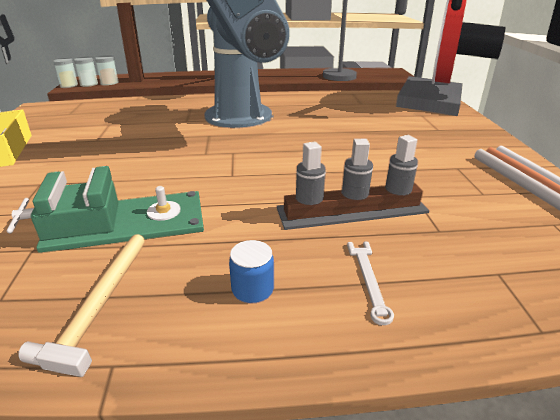

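The top view shows the sockets on the rail with adapter tops near (137,240), (187,234) and (238,228). The nut on its washer is near (378,249), beside the vise at (455,237). In the scene view the stud at (161,195) looks tall.

```bash
python3 - <<'E'
from h import *
def rect(Q):
    r=cv2.minAreaRect((Q[:,:2]*1000).astype(np.float32)); return np.round(r[0],1),np.round(r[1],1),round(r[2],1)
PT=np.load('topP.npy');PS=np.load('sceneP.npy')
it=cv2.imread('pics/top0.png')
for nm,P in(('top',PT),('scene',PS)):
    x,y,z=P[...,0],P[...,1],P[...,2]
    roi=(x>.2)&(x<.65)&(y>-.0)&(y<.5)
    m=((x>.25)&(x<.55)&(y>.05)&(y<.5)&(z>.135)&(z<.16)).astype(np.uint8)
    n,l,st,c=cv2.connectedComponentsWithStats(m)
    print(nm,'adapters')
    for i in range(1,n):
        if st[i,4]>20:
            Q=P[l==i]; print(c[i].round(1),st[i,4],Q.mean(0).round(4),np.median(Q[:,2]).round(4),rect(Q))
    # whole adapters in z band .11-.14
    for zz,lab in(((.0145-.006,.0145+.006),'plate'),((.016,.025),'washer'),((.027,.09),'nut+stud')):
        m=(x>.2)&(x<.6)&(y<-.05)&(y>-.35)&(z>zz[0])&(z<zz[1])
        if lab!='plate': m&=(y>-.21)
        Q=P[m]; 
        if len(Q): print(lab,len(Q),Q.mean(0).round(4),rect(Q),Q[:,2].max().round(4))
    m=(x>.2)&(x<.6)&(y>.0)&(y<.5)&(z>.034)&(z<.046); Q=P[m]; print('bar',len(Q),rect(Q),np.median(Q[:,2]))
    m=(x>.2)&(x<.6)&(y<-.05)&(y>-.5)&(z>.08)&(z<.11); Q=P[m]; print('vise top',len(Q),rect(Q))
    m=(x>.45)&(x<.8)&(y<.15)&(y>-.1)&(z>.06)&(z<.08); Q=P[m]; print('tin',len(Q),rect(Q))
c=cv2.resize(it[200:300,330:430],None,fx=5,fy=5,interpolation=2)
d=cv2.resize(cv2.imread('pics/scene0.png')[170:240,120:220],(714,500),interpolation=2)[:,:300]
cv2.imwrite('pics/c1.png',np.hstack([c,d]))
E
```

```text
top adapters
[137.1 242.6] 128 [0.5429 0.3087 0.1444] 0.1453 (array([541.8, 309.2]), array([15.5, 29.5]), 1.4)
[186.3 240.4] 27 [0.5485 0.2214 0.1431] 0.1438 (array([548.6, 221.3]), array([21.4,  1.9]), 88.0)
plate 4328 [ 0.5425 -0.1629  0.0146] (array([ 558.6, -208.4]), array([120.4, 272.7]), 8.0) 0.0205
washer 971 [ 0.5501 -0.1363  0.018 ] (array([ 541.8, -140.3]), array([117. , 136.5]), 0.4) 0.0247
nut+stud 141 [ 0.5534 -0.1389  0.0479] (array([ 553.8, -140.5]), array([24.6, 19.6]), 51.0) 0.0696
bar 993 (array([556.6, 221.5]), array([ 44.3, 270.7]), 6.8) 0.03998653050043144
vise top 1473 (array([ 566.2, -287. ]), array([ 83.5, 115.8]), 8.0)
tin 713 (array([666.5,  76.3]), array([ 59.2, 273.5]), 57.9)
scene adapters
[403.1 137.3] 37 [0.5456 0.3061 0.1432] 0.1448 (array([544.3, 308.3]), array([11.1, 23.7]), 0.3)
plate 2291 [ 0.5531 -0.1493  0.0139] (array([ 550.7, -151.4]), array([115.8, 162.6]), 6.8) 0.0205
washer 410 [ 0.56   -0.1321  0.0177] (array([ 552.8, -124.9]), array([109.2,  92.1]), 9.1) 0.0248
nut+stud 211 [ 0.5613 -0.1386  0.0464] (array([ 559. , -139.5]), array([16.4, 24. ]), 8.4) 0.0669
bar 1048 (array([565. , 223.3]), array([ 45.4, 269.1]), 6.7) 0.039267317794602796
vise top 823 (array([ 568. , -285.6]), array([ 80.2, 113.5]), 8.4)
tin 1326 (array([683.5,  69.8]), array([ 58.6, 243.3]), 58.2)
```

View pics/c1.png

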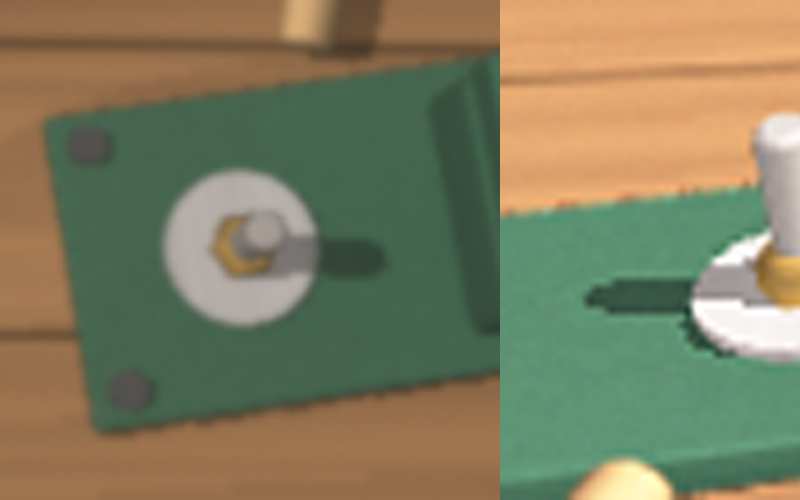

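The crop shows a small nut with a tall stud, and the depth puts the tip about 48 mm above the washer. That makes it the 24 mm nut, so I expect bore 26.4. Next I measure precise positions from colour masks.

```bash
python3 - <<'E'
from h import *
out=[]
for nm in('top','scene'):
    s=snap(nm); P,d,o=cloud(s); im=s['image']; hsv=cv2.cvtColor(im,cv2.COLOR_RGB2HSV)
    def cast(mask,z):
        D=d[mask]; return o+D*((z-o[2])/D[:,2])[:,None]
    R=(0,0)
    x,y,z=P[...,0],P[...,1],P[...,2]
    grey=hsv[...,1]<50
    thr=130 if nm=='top' else 150
    m=(grey&(hsv[...,2]>thr)&(x>.4)&(x<.68)&(y>.08)&(y<.42)&(z>.07)).astype(np.uint8)
    n,l,st,c=cv2.connectedComponentsWithStats(m)
    print(nm)
    for i in range(1,n):
        if st[i,4]<40: continue
        k=l==i; Q=cast(k,.146)[:,:2]*1000; r=cv2.minAreaRect(Q.astype(np.float32))
        V=hsv[...,2][k]
        print('adapter',c[i].round(1),st[i,4],'V',np.percentile(V,[5,50,95]),'castrect',np.round(r[0],1),np.round(r[1],1),round(r[2],1),'z pct',np.percentile(z[k],[5,50,95]).round(3),'xy mean of depth pts',np.median(P[k],0).round(4))
    m=(grey&(hsv[...,2]>120)&(x>.48)&(x<.62)&(y>-.2)&(y<-.08)&(z<.024)&(z>.012))
    Q=cast(m,.018)[:,:2]*1000; h=cv2.convexHull(Q.astype(np.float32)); print('washer',cv2.minEnclosingCircle(h),cv2.fitEllipse(h))
    # tip
    m=(x>.5)&(x<.6)&(y>-.2)&(y<-.08)&(z>.058)&(z<.08); print('tip',m.sum(),P[m].mean(0).round(4),np.percentile(z[m],[50,90]))
    # green plate edges
    g=((hsv[...,0]>55)&(hsv[...,0]<95)&(hsv[...,1]>80)&(abs(z-.014)<.004)&(y<-.05)&(y>-.45)&(x>.4)&(x<.7))
    r=cv2.minAreaRect((cast(g,.014)[:,:2]*1000).astype(np.float32)); print('plate',r)
    b=(abs(z-.04)<.004)&(y>.05)&(y<.4)&(x>.4)&(x<.7)
    print('bar',cv2.minAreaRect((cast(b,.04)[:,:2]*1000).astype(np.float32)))
    crop=im[215:265,120:260] if nm=='top' else im[130:200,290:425]
    out.append(cv2.resize(crop[:,:,::-1],(560,int(560*crop.shape[0]/crop.shape[1])),interpolation=2))
cv2.imwrite('pics/c2.png',np.vstack(out))
E
```

```text
top
adapter [236.9 228.6] 177 V [139. 163. 166.] castrect [570.3 132.8] [23.7 22.9] 15.5 z pct [0.144 0.146 0.148] xy mean of depth pts [0.57   0.1328 0.1461]
adapter [186.2 233.6] 170 V [137.9 163.  166. ] castrect [560.4 221.3] [23.1 23.1] 0.9 z pct [0.143 0.146 0.148] xy mean of depth pts [0.5598 0.2221 0.1458]
adapter [135.8 238.6] 170 V [140. 163. 167.] castrect [549.9 311.3] [23.7 23. ] 22.5 z pct [0.143 0.146 0.148] xy mean of depth pts [0.5493 0.3113 0.1457]
washer ((555.6356811523438, -141.56663513183594), 32.07024002075195) ((555.18359375, -141.7510528564453), (62.47049331665039, 63.69136428833008), 28.858539581298828)
tip 59 [ 0.5546 -0.1411  0.0654] [0.06575548 0.06775645]
plate ((566.7067260742188, -225.42759704589844), (122.15879821777344, 249.0767364501953), 8.693108558654785)
bar ((556.4756469726562, 221.16851806640625), (43.2751579284668, 270.1116027832031), 6.7697319984436035)
scene
adapter [409.2 147.1] 256 V [173.  212.5 241. ] castrect [595.7 299.3] [ 29.9 113.6] 74.8 z pct [0.107 0.132 0.146] xy mean of depth pts [0.5618 0.3145 0.1321]
adapter [361.1 151.6] 345 
[... 343 characters left out ...]
78.2 196.1] [11.6 35.7] 17.6 z pct [0.092 0.096 0.097] xy mean of depth pts [0.5842 0.2275 0.0956]
adapter [314.1 176.1] 48 V [153.7  174.5  226.65] castrect [685.6 118.9] [14.5 39. ] 9.8 z pct [0.093 0.095 0.098] xy mean of depth pts [0.5946 0.1384 0.0952]
washer ((547.3674926757812, -117.1856918334961), 59.830665588378906) ((546.3284912109375, -116.60509490966797), (112.90734100341797, 118.7745590209961), 112.70924377441406)
tip 59 [ 0.5597 -0.1394  0.0628] [0.06372013 0.06536731]
plate ((574.60009765625, -212.51622009277344), (129.58702087402344, 286.20111083984375), 8.561600685119629)
bar ((566.2813110351562, 221.92086791992188), (41.32658386230469, 269.0295104980469), 6.803512096405029)
```

View pics/c2.png

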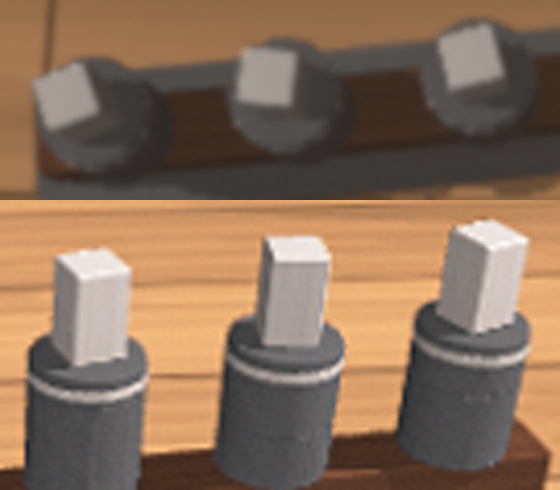

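drive_tool([
  [0,0,0,0,0,8.5,1],
  [0,0,0,0,0,2.4,1],
  [0.0292,-0.0368,0,0,0,0,1],
  [0.0292,-0.0368,0,0,0,0,1],
  [0.0292,-0.0368,0,0,0,0,1],
  [0.0292,-0.0368,0,0,0,0,1],
  [0.0292,-0.0368,0,0,0,0,1],
  [0.0292,-0.0368,0,0,0,0,1],
  [0.0292,-0.0368,0,0,0,0,1],
  [0.0292,-0.0368,0,0,0,0,1],
], newtons=60)

```text
t: 1.2
tcp_pos: [0.4248, -0.2119, 0.2454]
tool_rot: [0.991, 0.135, 0.0, 0.0]
force: [0.7, -0.4, -0.2]
finger_gap: 1.0
gripper_force: 0.0
```

drive_tool([
  [0.0292,-0.0368,0,0,0,0,1],
  [0.0292,-0.0368,0,0,0,0,1],
  [0.0292,-0.0368,0,0,0,0,1],
  [0.0292,-0.0368,0,0,0,0,1],
  [0.0292,-0.0368,0,0,0,0,1],
  [0.0292,-0.0368,0,0,0,0,1],
  [0.0292,-0.0368,0,0,0,0,1],
  [0.0292,-0.0368,0,0,0,0,1],
  [0,0,0,0,0,0,1],
])

```text
t: 2.1
tcp_pos: [0.5726, 0.1376, 0.2453]
tool_rot: [0.99, 0.138, 0.002, -0.001]
force: [0.1, 0.4, 0.2]
finger_gap: 1.004
gripper_force: 0.0
```

```bash
cat >> h.py <<'E'
def go(x,y,z,ang):
    """print tool-axes shift/turn (turn first, then shift) to reach a world TCP target"""
    s=manip.sense(); q=s['tool_rot']; a=np.degrees(2*np.arctan2(q[1],q[0]))
    t=np.array([x,y,z])-s['tcp_pos']; A=np.radians(ang); c,si=np.cos(A),np.sin(A)
    print('t',round(s['t'],2),'tcp',s['tcp_pos'].round(4),'ang',round(a,2),'tilt',q[2:].round(4),'F',s['force'].round(1),'gap',round(s['finger_gap'],3),
     '\n turn z %.2f then shift x %.4f y %.4f z %.4f'%((a-ang+180)%360-180,t[0]*c+t[1]*si,t[0]*si-t[1]*c,-t[2]))
E
python3 -c "
from h import *
go(.5703,.1328,.124,15.5)"
```

```text
t 2.1 tcp [0.5726 0.1376 0.2453] ang 15.84 tilt [ 0.0016 -0.0008] F [0.1 0.4 0.2] gap 1.004 
 turn z 0.34 then shift x -0.0035 y 0.0040 z 0.1213
```

drive_tool([
  [0,0,0.03,0,0,0,1],
  [0,0,0.03,0,0,0,1],
  [0,0,0.03,0,0,0,1],
  [0,0,0.02,0,0,0,1],
  [0,0,0.01,0,0,0,1],
  [0,0,0,0,0,0,1],
  [0,0,0,0,0,0,1],
])

```text
t: 2.8
tcp_pos: [0.5713, 0.1321, 0.126]
tool_rot: [0.991, 0.135, 0.001, 0.0]
force: [0.3, -0.0, 0.5]
finger_gap: 0.999
gripper_force: 0.0
```

```bash
python3 -c "
from h import *
go(.5703,.1328,.124,15.5)"
```

```text
t 2.8 tcp [0.5713 0.1321 0.126 ] ang 15.48 tilt [0.0006 0.0001] F [ 0.3 -0.   0.5] gap 0.999 
 turn z -0.02 then shift x -0.0008 y -0.0009 z 0.0020
```

drive_tool([
  [0,0,0,0,0,0,-1],
  [0,0,0,0,0,0,-1],
  [0,0,0,0,0,0,-1],
  [0,0,0,0,0,0,-1],
  [0,0,0,0,0,0,-1],
  [0,0,0,0,0,0,-1],
  [0,0,0,0,0,0,-1],
], newtons=80)

```text
t: 3.5
tcp_pos: [0.571, 0.1325, 0.1259]
tool_rot: [0.991, 0.135, 0.0, 0.0]
force: [-0.4, -0.5, 5.0]
finger_gap: 0.286
gripper_force: 78.7
```

```bash
python3 -c "
from h import *
go(.5703,.1328,.124,15.5)"
```

```text
t 3.5 tcp [0.571  0.1325 0.1259] ang 15.51 tilt [0.0004 0.    ] F [-0.4 -0.5  5. ] gap 0.286 
 turn z 0.01 then shift x -0.0006 y -0.0004 z 0.0019
```

drive_tool([
  [0,0,-0.03,0,0,0,-1],
  [0,0,-0.04,0,0,3.5,-1],
  [0,0,-0.01,0,0,3.4,-1],
  [-0.008,0.0383,0,0,0,0,-1],
  [-0.008,0.0383,0,0,0,0,-1],
  [-0.008,0.0383,0,0,0,0,-1],
  [-0.008,0.0383,0,0,0,0,-1],
  [-0.008,0.0383,0,0,0,0,-1],
  [-0.008,0.0383,0,0,0,0,-1],
  [-0.008,0.0383,0,0,0,0,-1],
])

```text
t: 4.5
tcp_pos: [0.5545, -0.1422, 0.2041]
tool_rot: [0.997, 0.075, -0.001, -0.001]
force: [-0.0, 0.4, -2.7]
finger_gap: 0.286
gripper_force: 79.7
```

drive_tool([
  [0,0,0,0,0,0,-1],
  [0,0,0,0,0,0,-1],
  [0,0,0,0,0,0,-1],
])

```text
t: 4.8
tcp_pos: [0.5547, -0.14, 0.2044]
tool_rot: [0.997, 0.075, -0.001, -0.001]
force: [0.2, 0.6, -3.0]
finger_gap: 0.283
gripper_force: 79.9
```

```bash
python3 - <<'E'
from h import *
go(.556,-.1415,.2,8.6)
out=[]
for nm,(r0,c0) in(('top',(180,320)),('scene',(120,90))):
    s=snap(nm,nm+'1.png'); P,d,o=cloud(s); out.append(cv2.resize(s['image'][r0:r0+130,c0:c0+130,::-1],(400,400),interpolation=2))
    x,y,z=P[...,0],P[...,1],P[...,2]
    for a,b in((.185,.26),(.125,.178)):
        m=(x>.5)&(x<.62)&(y>-.2)&(y<-.08)&(z>a)&(z<b)
        Q=P[m]; print(nm,a,m.sum(),Q.min(0).round(4),Q.max(0).round(4),np.median(Q,0).round(4))
cv2.imwrite('pics/c3.png',np.hstack(out))
E
```

```text
t 4.8 tcp [ 0.5547 -0.14    0.2044] ang 8.61 tilt [-0.001  -0.0008] F [ 0.2  0.6 -3. ] gap 0.283 
 turn z 0.01 then shift x 0.0011 y 0.0017 z 0.0044
top 0.185 84 [ 0.5356 -0.1268  0.1869] [ 0.5511 -0.095   0.2582] [ 0.5439 -0.1122  0.2442]
top 0.125 130 [ 0.5286 -0.1358  0.1251] [ 0.5565 -0.1139  0.1773] [ 0.5382 -0.1202  0.1478]
scene 0.185 1550 [ 0.5388 -0.19    0.1852] [ 0.5778 -0.084   0.26  ] [ 0.5664 -0.1389  0.2276]
scene 0.125 917 [ 0.5479 -0.1643  0.1251] [ 0.5838 -0.1125  0.1778] [ 0.5775 -0.1327  0.1525]
```

View pics/c3.png

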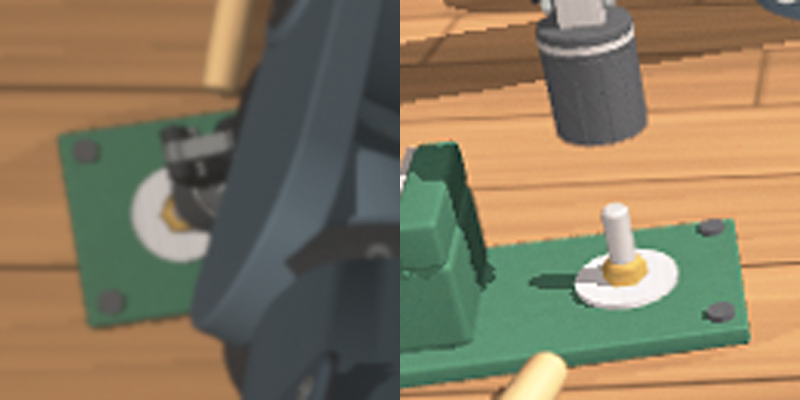

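The crop shows the gripped socket hanging above the stud, with the stud tip at about (615,210) in the right half. I measure the socket's offset from the stud in that one camera.

```bash
cat >> h.py <<'E'
from scipy.optimize import least_squares
def circ(Q,r=None):
    f=lambda p:np.hypot(Q[:,0]-p[0],Q[:,1]-p[1])-(r or p[2])
    m=Q.mean(0); return least_squares(f,[m[0]-.01,m[1],.01][:2 if r else 3],loss='soft_l1',f_scale=.001).x
def rel():
    s=snap('scene'); P,d,o=cloud(s); x,y,z=P[...,0],P[...,1],P[...,2]
    b=(x>.5)&(x<.62)&(y>-.2)&(y<-.08); zt=manip.sense()['tcp_pos'][2]-.086
    B=P[b&(z>zt+.01)&(z<zt+.045)]; S=P[b&(z>.037)&(z<.06)]
    print('body',len(B),circ(B,.026).round(4),'stud',len(S),circ(S).round(4),'stud r6',circ(S,.006).round(4),circ(S,.008).round(4))
E
python3 -c "
from h import *
rel();rel();rel()"
```

```text
body 598 [ 0.5551 -0.1388] stud 100 [ 0.5562 -0.14    0.0078] stud r6 [ 0.5583 -0.1395] [ 0.556 -0.14 ]
body 599 [ 0.5553 -0.1388] stud 99 [ 0.5561 -0.14    0.0078] stud r6 [ 0.5582 -0.1395] [ 0.5559 -0.1401]
body 597 [ 0.5554 -0.1389] stud 99 [ 0.5561 -0.14    0.0079] stud r6 [ 0.5582 -0.1394] [ 0.5559 -0.14  ]
```

drive_tool([
  [0.0005,0.0013,0.02,0,0,0,-1],
  [0,0,0.025,0,0,0,-1],
  [0,0,0.015,0,0,0,-1],
  [0,0,0.01,0,0,0,-1],
  [0,0,0.005,0,0,0,-1],
  [0,0,0,0,0,0,-1],
])

```text
t: 5.65
tcp_pos: [0.5562, -0.1419, 0.13]
tool_rot: [0.997, 0.075, -0.0, -0.0]
force: [0.1, -0.5, -2.1]
finger_gap: 0.284
gripper_force: 79.9
```

drive_tool([
  [0,0,0.003,0,0,0,-1],
  [0,0,0.002,0,0,0,-1],
  [0,0,0.002,0,0,0,-1],
  [0,0,0,0,0,0,-1],
])

```text
t: 6.05
tcp_pos: [0.5562, -0.1422, 0.1234]
tool_rot: [0.997, 0.075, 0.0, 0.0]
force: [-0.5, -0.2, -2.5]
finger_gap: 0.281
gripper_force: 79.9
```

drive_tool([
  [0,0,0.002,0,0,0,-1],
  [0,0,0.002,0,0,0,-1],
  [0,0,0.002,0,0,0,-1],
  [0,0,0.001,0,0,0,-1],
  [0,0,0.001,0,0,0,-1],
  [0,0,0,0,0,0,-1],
])

```text
t: 6.65
tcp_pos: [0.5561, -0.1421, 0.1151]
tool_rot: [0.997, 0.075, -0.0, -0.0]
force: [-0.5, 0.1, -4.0]
finger_gap: 0.278
gripper_force: 79.9
```

drive_tool([
  [0,0,0.001,0,0,0,-1],
  [0,0,0.001,0,0,0,-1],
  [0,0,0.001,0,0,0,-1],
  [0,0,0.001,0,0,0,-1],
  [0,0,0,0,0,0,-1],
])

```text
t: 7.15
tcp_pos: [0.5561, -0.1421, 0.1111]
tool_rot: [0.997, 0.075, -0.0, -0.0]
force: [-0.1, 1.1, -2.4]
finger_gap: 0.283
gripper_force: 79.9
```

drive_tool([
  [0,0,0.001,0,0,0,-1],
  [0,0,0.001,0,0,0,-1],
  [0,0,0.001,0,0,0,-1],
  [0,0,0.001,0,0,0,-1],
  [0,0,0.001,0,0,0,-1],
  [0,0,0,0,0,0,-1],
])

```text
t: 7.75
tcp_pos: [0.5561, -0.1422, 0.1061]
tool_rot: [0.997, 0.075, -0.0, -0.0]
force: [0.2, -0.3, -3.5]
finger_gap: 0.283
gripper_force: 79.9
```

```bash
python3 - <<'E'
from h import *
go(.556,-.142,.104,8.6)
s=snap('scene'); cv2.imwrite('pics/c4.png',cv2.resize(s['image'][140:240,90:220,::-1],(780,600),interpolation=2))
E
```

```text
t 7.75 tcp [ 0.5561 -0.1422  0.1061] ang 8.6 tilt [-0.0002 -0.0001] F [ 0.2 -0.3 -3.5] gap 0.283 
 turn z -0.00 then shift x -0.0001 y -0.0002 z 0.0021
```

View pics/c4.png

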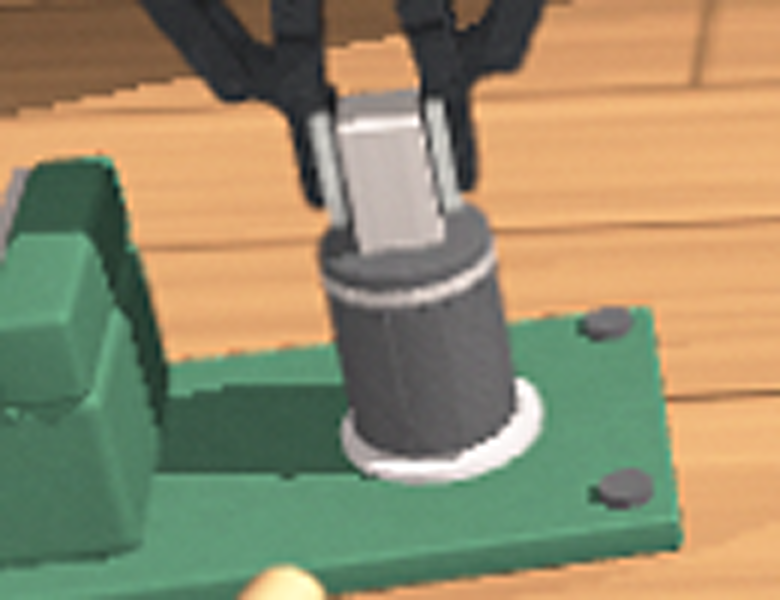

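The socket's rim at about (430,465) is just above the washer, with about 2 mm left, so this one is the fit. I seat it gently now.

drive_tool([
  [0,0,0.001,0,0,0,-1],
  [0,0,0.001,0,0,0,-1],
  [0,0,0.0005,0,0,0,-1],
  [0,0,0.0005,0,0,0,-1],
  [0,0,0,0,0,0,-1],
])

```text
t: 8.3
tcp_pos: [0.5562, -0.1422, 0.1039]
tool_rot: [0.997, 0.075, 0.0, 0.0]
force: [-1.3, 1.3, 3.7]
finger_gap: 0.279
gripper_force: 81.0
```

Contact came at TCP z = 0.104, as expected for the rim on the washer. I add a little more push.

drive_tool([
  [0,0,0.0005,0,0,0,-1],
  [0,0,0.0005,0,0,0,-1],
  [0,0,0,0,0,0,-1],
  [0,0,0,0,0,0,-1],
  [0,0,0,0,0,0,-1],
])

```text
t: 8.8
tcp_pos: [0.5563, -0.1421, 0.1039]
tool_rot: [0.997, 0.075, 0.0, 0.0]
force: [-2.1, 2.8, 10.5]
finger_gap: 0.277
gripper_force: 82.0
```

```bash
python3 - <<'E'
from h import *
go(.556,-.142,.104,8.6)
s=snap('scene'); a=cv2.resize(s['image'][140:240,90:220,::-1],(390,300),interpolation=2)
b=cv2.resize(s['image'][120:220,270:430,::-1],(400,300)[0:2],interpolation=2)
cv2.imwrite('pics/c5.png',np.hstack([a,b]))
E
```

```text
t 8.8 tcp [ 0.5563 -0.1421  0.1039] ang 8.61 tilt [0.0003 0.0002] F [-2.1  2.8 10.5] gap 0.277 
 turn z 0.01 then shift x -0.0003 y -0.0002 z -0.0001
```

View pics/c5.png

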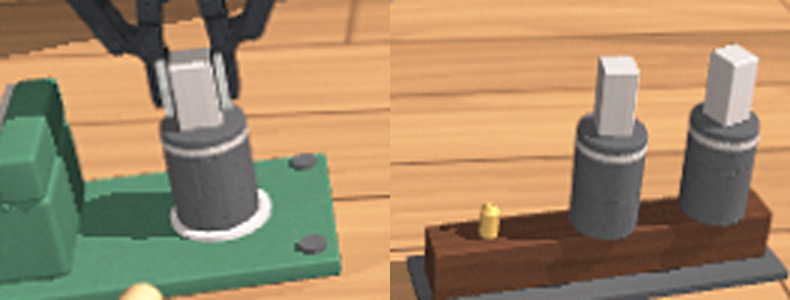

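The socket rests on the washer at about (220,225), upright and held. The other two stand upright on their posts at about (605,180) and (718,165).

```bash
python3 -c "
from station import manip
print(manip.sign_off())"
```

```text
the job is handed in; nothing more can be done
None
```

The first socket I tried (the rail's end post nearest the vise) fits: it went fully down until its rim rested on the washer and is held there upright, the other two were never moved from their posts, and the job is handed in after about 9 s.

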